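# Peel the clinging top tray off a nested stack

### The arm

A 6-joint arm with a two-finger parallel gripper is mounted at the origin on a cart in front of the work surface, level with it; the furniture and walls round the work are solid. World frame = base frame: x ahead of the robot, y to its left, z up, the work surface at z = 0. Lengths are in mm, angles in rad, forces in N, time in s.
With the tool pointing down it reaches from about 250 to 800 mm from the base axis. Payload 8.5 kg.
Tool frame: the origin (TCP) lies midway between the tips of the shut fingers; the grasp point (between the pads) lies 19 mm behind it; z points along the fingers, y is the line along which they close (so a half turn about z gives the same grasp; the last joint's range is limited). The gripper opens to 85 mm and grips with 20 to 120 N. Pads are 22 mm wide; open, the fingers measure 114 mm over their backs; the gripper's body (76 mm by 85 mm) begins 54 mm behind the grasp point. The pads swing forward as they close: fully open they stand 13 mm farther back than shut.
Start: joints at [-1.171, 0.238, -0.013, 1.319, 0, 1.571], TCP at [204.328, -483.556, 207.776] pointing down, gripper open.
Joint ranges: [-2.66, 2.66], [-1.03, 1.9], [-1.14, 1.46], [-1.82, 2.27], [-1.45, 1.34], [-3.14, 3.14]. Speed limits (rad/s): [2.22, 2.22, 2.79, 3.14, 3.14, 3.14].

### API

Orientations are given as a unit quaternion [x, y, z, w].
In Python, from plant import * gives the robot as it stands.
- The arm moves only by the shell command python3 -m handwheel 'ROWS'. ROWS is a JSON object of lists of equal length, an entry for each row: "claw": the finger opening in cm, from 0 to 8.54; "slide": the shift along the tool's x, y, z in cm, a list of three; "delta_rot": the turn, a rotation vector about the tool's x, y, z in degrees, a list of three. A call has 1 to 5 rows; each row is the pose to reach, as a shift and turn from the pose commanded when the call began, along the tool's axes at that moment; what a row does not reach only later rows make up. A row lasts 1/8 s, in which the tool goes at most 62.5 mm and 10.7 degrees, less where a joint would pass 70% of its speed; a pose out of reach is approached as far as the arm can. A call with a gripper value outside its range is refused whole. The fingers move at their own pace and stop on an object; the grip force is fixed at half the most. Time passes only in rows, so rows that repeat a pose let the fingers close. It gives the time, the measured TCP pose, the force, the opening and the grip force at its end, in the units of the state.
- observe(): the state, without advancing time (a new reading comes with each control period).
- grab_frame(name): name is "side" or "top" or "wrist"; returns a dict with "img" (420x560x3 uint8, blue, green, red), "intrinsics" (3x3 intrinsics, pixels), "R" (3x3) and "t" (3): a world point X has camera coordinates R X + t; the wrist camera has in their place "hand_eye" (4x4, takes a point from camera to tool coordinates, whose origin is the TCP and whose axes are the flange's). Camera axes: x right, y down, z forward; pixel columns grow to the right and rows downward; lengths in mm; the calibration is good to about 2 mm. The wrist camera is an equidistant fisheye: a pixel r from the principal point sees the ray r / f radians off the axis. A picture is of the moment at which its call begins: read the wrist's pose just before it. There is no depth.
- close_job(): hands the job in; it is judged then, once.
The state is a dict: "clock": time; "joints": joint angles; "qd": joint speeds; "joint_efforts": joint torques, N m; "tcp_pos": TCP position; "tool_rot": TCP orientation; "wrist_force": force on the tool from outside, world axes, zero at the start; "torque": the same for the moment, N m; "width": opening from 0.0 (shut) to 1.0 (fully open); "gripper_force": force on a finger pad.
Only numpy, scipy, OpenCV 4.12 (cv2) and the standard library are available. Lean on these libraries where they do the work, as an engineer would, in place of code of your own. Each camera call takes 0.05 s, during which the arm holds its last target. There are 200 camera calls.

### The job

Take hold of the blue lug on the top white tray and peel the tray off the nested stack it clings to: lift the lug corner first while the opposite corner still sits in the stack, then lift the tray clear without disturbing the cell holders beneath it or the other things about. Present the tray by holding it still in the gripper, about level, with its middle over the middle of the green mat and at least 15 cm above the worktop; the program finishes while still holding it up, and the tray is not put down.

Things in the scene. Friction and masses are not known exactly. Their poses are not given: they have to be found in the camera images.
- tray_lug (a point): centre of the blue lug, a post 14x14 mm, 32 tall, on a thin ear outside one corner of the loose white top tray (ear top 16 mm below this point). x points along the tray's diagonal to the opposite corner, y across, z up; its side faces are square to x and y. Grip from above across y (sides clear); across x the rim is in the way. It is the corner nearest the robot at the start
- tray_mid (a point): middle of the white tray, in its 142x102x3 mm floor plate, 98 mm along the lug's x and 17.5 mm below the lug centre; x long side, z up. Rigid, 65 to 130 g; rim 16 mm high above the plate; a skirt (142x102) hangs 12 mm below the plate round the rim beneath. Beads in the skirt snap under sprung nubs beneath (none by tray_far): raising the lug takes up to 15 N, then gives way after 15 mm or less
- tray_far (a point): the corner of the white tray's floor plate opposite the lug, at x +71, y +51 mm from tray_mid, 185 mm from the lug centre; the skirt's lower edge is 13.5 mm below it. It stays seated while the lug corner is lifted first
- stack: fixed stack of two grey trays like the white one on a dark plate 172x132x8 mm; origin under the plate's middle, on the worktop, x along the long side, z up. The white tray sits square on it. The upper grey tray's rim, which carries the white tray's floor, is 58 mm above the worktop; its inner floor 42 mm
- mat: flat green mat with a white border line, 190 x 150 x 3 mm, fixed on the worktop; origin at the middle of its underside, x along its long side
- holder_1: round cell holder, 28 across, 10 high, white, loose, in the upper grey tray and hidden by the white tray at the start; origin under its middle. Must stay there
- holder_2: round cell holder, 28 across, 10 high, blue, loose, in the upper grey tray and hidden by the white tray at the start; origin under its middle. Must stay there
- holder_3: round cell holder, 28 across, 10 high, white, loose, in the upper grey tray and hidden by the white tray at the start; origin under its middle. Must stay there
- timer: white kitchen-type timer, 64 x 66 x 19, behind the middle of the work, loose, a bystander; origin under its middle (sizes in mm)
- marker: felt marker, 137 long, lying to the right of the work, loose, a bystander; origin under its middle (sizes in mm)
- petri: clear dish, 60 across, 12 high, to the left of the work, loose, a bystander; origin under its middle (sizes in mm)

How it is judged:
By the outcome, as a careful person would: the job done as asked, in the order asked, and still so for the second after the job is handed in, while the arm keeps its last pose, push and grip.
It also fails if it takes over 35 s, if anything falls off the work surface, if the arm or the gripper's body presses on something with over 40 N, if the wrist force passes 120 N, or if a joint passes its speed limit or range.

## Working session

There is one attempt and no reset: what is moved stays moved. The work goes in short steps, Python scripts to look and compute and a shell command to move; the robot and the scene stay as the last step left them, time stands still between calls to the robot, and variables do not carry over. Pictures are saved under pics/ and viewed, at most 12 in all, crops included, and the job is handed in when it is done.

```bash
mkdir -p pics; python3 - <<'E'
from plant import *
import cv2,numpy as np,pickle
s=observe();print({k:np.round(v,3).tolist() for k,v in s.items()})
for n in("top","side"):
    f=grab_frame(n);cv2.imwrite(f"pics/{n}0.png",f["img"]);pickle.dump(f,open(f"{n}0.pkl","wb"))
    R=np.array(f["R"]);t=np.array(f["t"]);print(n,(-R.T@t).round(0),np.round(R,2).tolist(),np.array(f["intrinsics"]).round(0).tolist())
E
```

```text
{'clock': 0.0, 'joints': [-1.171, 0.239, -0.014, 1.319, -0.0, 1.571], 'qd': [0.0, 0.0, -0.002, 0.001, -0.002, -0.0], 'joint_efforts': [0.005, -53.878, 34.644, 0.018, 0.0, 0.0], 'tcp_pos': [204.181, -483.199, 207.178], 'tool_rot': [0.98, 0.199, -0.0, -0.001], 'wrist_force': [-0.212, -0.269, 0.002], 'torque': [-0.032, -0.038, 0.015], 'gripper_force': 0.0, 'width': 0.999}
top [ 332.  -41. 1230.] [[0.01, -1.0, -0.03], [-0.98, -0.01, -0.18], [0.18, 0.03, -0.98]] [[410.0, 0.0, 278.0], [0.0, 410.0, 212.0], [0.0, 0.0, 1.0]]
side [  568. -1100.   531.] [[1.0, 0.02, -0.01], [-0.01, -0.39, -0.92], [-0.02, 0.92, -0.39]] [[416.0, 0.0, 283.0], [0.0, 416.0, 203.0], [0.0, 0.0, 1.0]]
```

View pics/top0.png

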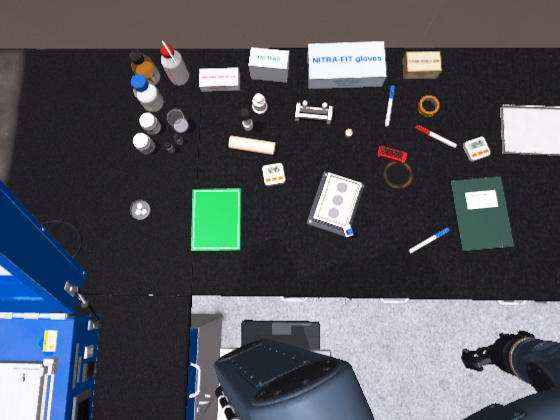

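View pics/side0.png

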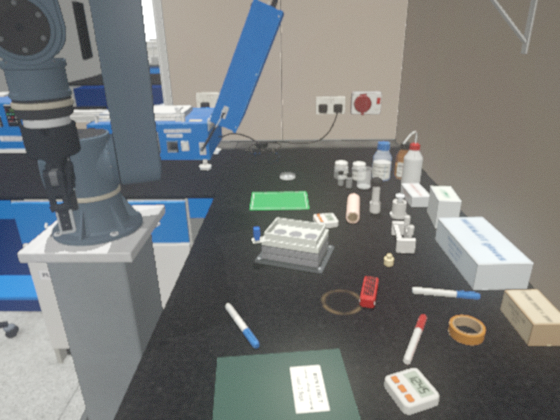

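The top view shows the lug at about (348,231), the white tray centred near (337,201) and the mat near (216,219). The side view shows the lug at (256,235). I'll measure these by colour.

```bash
cat > h.py <<'E'
import numpy as np,cv2,pickle
from scipy.spatial.transform import Rotation as Ro
def ray(f,uv,z):
    R=np.array(f["R"]);t=np.array(f["t"]);K=np.array(f["intrinsics"])
    d=R.T@np.linalg.solve(K,[uv[0],uv[1],1]);c=-R.T@t
    return c+d*(z-c[2])/d[2]
def proj(f,X):
    p=np.array(f["R"])@X+np.array(f["t"]);p=np.array(f["intrinsics"])@p;return p[:2]/p[2]
def blob(img,lo,hi,box):
    x0,y0,x1,y1=box
    m=cv2.inRange(cv2.cvtColor(img[y0:y1,x0:x1],cv2.COLOR_BGR2HSV),lo,hi)
    return m
E
python3 - <<'E'
from h import *
f=pickle.load(open("top0.pkl","rb"));g=pickle.load(open("side0.pkl","rb"))
def cen(m,b):
    v,u=np.nonzero(m);return np.array([u.mean()+b[0],v.mean()+b[1]]),len(u)
b=(180,175,255,265);m=blob(f["img"],(45,100,60),(75,255,255),b)
c,n=cen(m,b);print("mat",c,n,ray(f,c,3)); 
v,u=np.nonzero(m);P=np.array([ray(f,(a+b[0],d+b[1]),3)[:2] for a,d in zip(u,v)],np.float32);print(cv2.minAreaRect(P))
b=(335,218,362,242);m=blob(f["img"],(95,120,60),(125,255,255),b);c,n=cen(m,b);print("lug top",c,n,ray(f,c,87))
b=(245,222,268,245);m=blob(g["img"],(95,120,40),(130,255,255),b);c2,n=cen(m,b);print("lug side",c2,n,ray(g,c2,77), proj(g,ray(f,c,87)-[0,0,10]))
# white tray
b=(300,165,375,245);m=cv2.inRange(f["img"][b[1]:b[3],b[0]:b[2]],(150,150,150),(255,255,255))
m=cv2.morphologyEx(m,cv2.MORPH_OPEN,np.ones((3,3)))
cs=cv2.findContours(m,0,2)[0];cc=max(cs,key=cv2.contourArea)
P=np.array([ray(f,q[0]+np.array(b[:2]),75)[:2] for q in cc],np.float32);r=cv2.minAreaRect(P);print("tray",r,cv2.boxPoints(r).round(0).tolist())
big=np.hstack([cv2.resize(f["img"][160:250,290:390],(500,450),interpolation=2)]+[cv2.resize(g["img"][205:275,245:345],(290,450*1),interpolation=2)])
cv2.imwrite("pics/crop.png",big)
E
```

```text
mat [215.9912892  219.03623693] 2870 [527.08508742 186.08648717   3.        ]
((528.583251953125, 186.68153381347656), (191.52529907226562, 153.43434143066406), 0.6748046278953552)
lug top [349.80645161 230.77419355] 31 [ 484.06284829 -206.80867444   87.        ]
lug side [256.28378378 232.05405405] 74 [ 482.63893848 -199.62675079   77.        ] [256.65166848 233.40101942]
tray ((570.6231079101562, -176.81900024414062), (109.64262390136719, 147.9469451904297), 71.82209777832031) [[483.0, -206.0], [624.0, -252.0], [658.0, -148.0], [517.0, -102.0]]
```

View pics/crop.png

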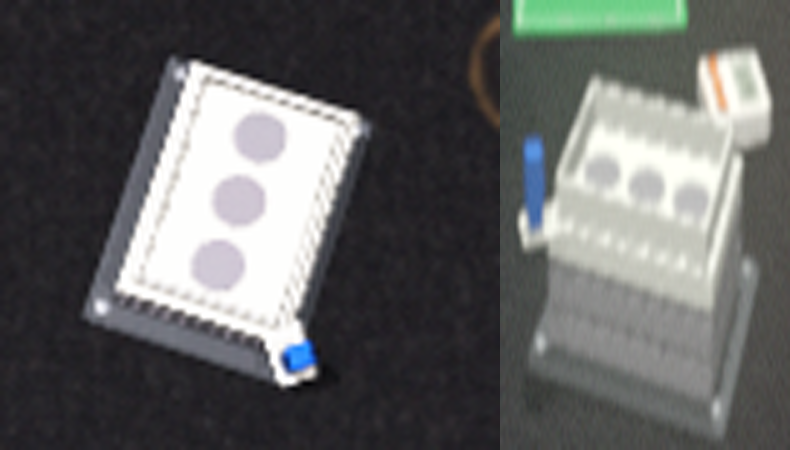

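The lug stands off the robot-facing right corner of the tray, and the long side points at about -18° yaw. I'll compute the hover move.

```bash
cat >> h.py <<'E'
def slide(s,target,yaw):
    """slide (cm, tool axes) and turn (deg rotvec) to bring TCP to target, tool down, tool x at yaw deg"""
    R=Ro.from_quat(s["tool_rot"]); c,n=np.cos(np.radians(yaw)),np.sin(np.radians(yaw))
    T=Ro.from_matrix(np.array([[c,n,0],[n,-c,0],[0,0,-1]]))
    return (R.inv().apply(np.array(target)-s["tcp_pos"])/10).round(2),np.degrees((R.inv()*T).as_rotvec()).round(2)
E
python3 - <<'E'
from plant import *
from h import *
f=pickle.load(open("top0.pkl","rb"))
D=[ray(f,(290+u/5,160+v/5),61)[:2] for u,v in((260,138),(240,201),(218,265))];print(np.round(D,1))
d=D[0]-D[2];print("disc yaw",np.degrees(np.arctan2(d[1],d[0])))
print(slide(observe(),[484,-206,160],17.7))
E
```

```text
[[ 614.1 -190. ]
 [ 576.5 -178. ]
 [ 538.7 -164.9]]
disc yaw -18.4204147356269
(array([ 36.57, -14.64,   4.74]), array([-0.08,  0.  ,  5.21]))
```

```bash
python3 -m handwheel '{"claw":[8.5,8.5,8.5,8.5,8.5],"slide":[[5,-2,0.5],[10,-4,1],[15,-6,1.5],[20,-8,2],[25,-10,2.5]],"delta_rot":[[0,0,1],[0,0,2],[0,0,3],[0,0,4],[0,0,5.3]]}' && python3 -m handwheel '{"claw":[7,6,5,5,5],"slide":[[4,-1.5,0.8],[8,-3.3,1.6],[11.6,-4.6,2.2],[11.6,-4.6,2.2],[11.6,-4.6,2.2]],"delta_rot":[[0,0,0],[0,0,0],[0,0,0],[0,0,0],[0,0,0]]}'
python3 - <<'E'
from plant import *
from h import *
s=observe();print(s["tcp_pos"],s["tool_rot"],s["width"],s["joints"])
f=grab_frame("wrist");cv2.imwrite("pics/w1.png",f["img"]);f["s"]=s;pickle.dump(f,open("w1.pkl","wb"));print(np.round(f["hand_eye"],3),f["intrinsics"])
print(slide(s,[483.5,-206.5,160],17.5))
E
```

```text
clock: 0.72
tcp_pos: [396.6, -292.7, 182.5]
tool_rot: [0.988, 0.153, -0.0, -0.0]
wrist_force: [0.3, -0.2, 0.2]
width: 0.996
gripper_force: 0.0
clock: 1.35
tcp_pos: [491.8, -215.2, 160.5]
tool_rot: [0.988, 0.153, -0.001, -0.0]
wrist_force: [-0.4, 0.7, -0.1]
width: 0.587
gripper_force: 0.0
[ 491.83493672 -215.19516007  160.50204994] [ 9.88185755e-01  1.53259923e-01 -5.15869958e-04 -2.08562943e-04] 0.5868589718283962 [-4.12316178e-01  2.78993487e-01 -7.99310516e-02  1.21296628e+00
 -2.01404488e-04  2.42154387e+00]
[[-1.00000e-03 -9.56000e-01 -2.92000e-01  7.48450e+01]
 [ 1.00000e+00 -0.00000e+00 -1.00000e-03  2.42000e-01]
 [ 0.00000e+00 -2.92000e-01  9.56000e-01 -1.64277e+02]
 [ 0.00000e+00  0.00000e+00  0.00000e+00  1.00000e+00]] [[325.1922621    0.         278.1772022 ]
 [  0.         325.1922621  212.30413064]
 [  0.           0.           1.        ]]
(array([-0.53, -1.08,  0.05]), array([-0.03,  0.05,  0.13]))
```

View pics/w1.png

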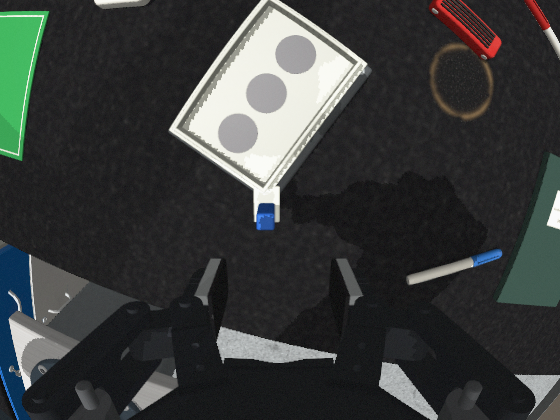

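```bash
cat >> h.py <<'E'
def wray(f,uv,z):
    s=f["s"];K=np.array(f["intrinsics"]);H=np.array(f["hand_eye"])
    q=(np.array(uv)-K[:2,2])/K[0,0];r=np.hypot(*q);d=np.r_[q/r*np.sin(r),np.cos(r)]
    R=Ro.from_quat(s["tool_rot"]).as_matrix();d=R@H[:3,:3]@d;c=R@H[:3,3]+s["tcp_pos"]
    return c+d*(z-c[2])/d[2]
E
python3 - <<'E'
from h import *
f=pickle.load(open("w1.pkl","rb"))
hsv=cv2.cvtColor(f["img"],cv2.COLOR_BGR2HSV)[198:236,250:284]
for lo,hi in((40,130),(131,255),(40,255)):
    m=cv2.inRange(hsv,(95,120,lo),(130,255,hi));v,u=np.nonzero(m);print(lo,len(u),u.mean()+250,v.mean()+198,v.min()+198,v.max()+198,u.min()+250,u.max()+250)
    for z in (93,77): print(wray(f,(u.mean()+250,v.mean()+198),z).round(1))
for p in((238,133),(266,93.5),(295.5,55)):print(wray(f,p,61).round(1))
m=cv2.inRange(hsv,(95,120,40),(130,255,255));print((hsv[...,2]*(m>0))[4:34,6:28:2])
E
```

```text
40 175 265.96 211.29714285714286 203 230 256 274
[ 493.7 -205.1   93. ]
[ 488.9 -206.    77. ]
131 279 264.6989247311828 220.8136200716846 212 229 256 273
[ 486.2 -206.4   93. ]
[ 480.9 -207.4   77. ]
40 454 265.18502202643174 217.14537444933922 203 230 256 274
[ 489.1 -205.9   93. ]
[ 484.  -206.8   77. ]
[ 540.4 -165.8   61. ]
[ 577.6 -177.9   61. ]
[ 615.  -190.6   61. ]
[[  0   0   0   0   0   0   0   0   0   0   0]
 [  0   0   0   0 110   0   0   0   0   0   0]
 [  0   0  97  98  98  98  96  95  98   0   0]
 [  0   0  99  99  99  99  99  96  96   0   0]
 [  0   0 101  99  98  98  96  95  96   0   0]
 [  0 125 102 102 101 100 100  99  95   0   0]
 [  0 107 102 101 101 100  98 100  97   0   0]
 [  0 108 102 100 100 101  94 100  98   0   0]
 [  0 103 104 103 103  97  96 101  96   0   0]
 [  0 104 101 102 102 101  99  99  97   0   0]
 [  0 111 109 110 109 107 107 110 100   0   0]
 [  0 143 150 150 149 148 151 148 133   0   0]
 [  0 205 207 205 197 203 205 190 180   0   0]
 [  0 229 228 227 175 214 226 152 164   0   0]
 [  0 236 238 234 160 162 229 161 185   0   0]
 [  0 235 226 189 160 161 160 162 214   0   0]
 [  0 234 217 159 160 162 161 161 152   0   0]
 [  0 233 159 160 158 159 161 161 152   0   0]
 [  0 231 160 159 160 161 160 160 151   0   0]
 [  0 227 160 159 160 161 160 158 153   0   0]
 [134 213 159 161 159 159 162 160 150  99   0]
 [129 217 176 160 160 160 160 160 151  91   0]
 [130 227 221 160 160 160 159 159 150  91   0]
 [126 228 221 160 160 160 159 158 150  89   0]
 [123 226 222 159 159 159 158 158 151  90   0]
 [125 227 209 159 160 160 158 160 148  85   0]
 [116 223 167 157 158 158 158 158 149  67   0]
 [  0 184 174 133 133 135 134 138 128   0   0]
 [  0   0  66  66  60   0   0  62   0   0   0]
 [  0   0   0   0   0   0   0   0   0   0   0]]
```

```bash
python3 -m handwheel '{"claw":[5,5,5,5,5],"slide":[[-0.4,-1.04,1],[-0.4,-1.04,4],[-0.4,-1.04,6.5],[-0.4,-1.04,7.5],[-0.4,-1.04,7.5]],"delta_rot":[[0,0,0.1],[0,0,0.1],[0,0,0.1],[0,0,0.1],[0,0,0.1]]}'
python3 - <<'E'
from plant import *
from h import *
s=observe();f=grab_frame("wrist");cv2.imwrite("pics/w2.png",f["img"][180:400,150:410]);f["s"]=s
print(slide(s,[484.8,-206.5,66],17.4))
hsv=cv2.cvtColor(f["img"],cv2.COLOR_BGR2HSV)[150:320,230:330]
m=cv2.inRange(hsv,(95,120,131),(130,255,255));v,u=np.nonzero(m);print(len(u),wray(f,(u.mean()+230,v.mean()+150),93).round(1))
E
```

```text
clock: 2.02
tcp_pos: [484.8, -206.9, 85.8]
tool_rot: [0.988, 0.152, -0.0, -0.0]
wrist_force: [1.0, -0.8, -0.4]
width: 0.586
gripper_force: 0.0
(array([ 0.01, -0.04,  1.98]), array([-0.03,  0.03,  0.05]))
477 [ 486.3 -206.5   93. ]
```

View pics/w2.png

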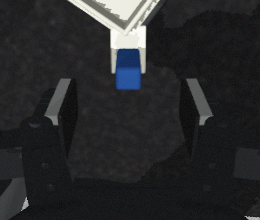

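The lug sits midway between the fingers, about 128 px across in the crop. Next is going down and closing.

```bash
python3 -m handwheel '{"claw":[5,5,3,1,1],"slide":[[0.1,0,1],[0.1,0,1.95],[0.1,0,1.95],[0.1,0,1.95],[0.1,0,1.95]],"delta_rot":[[0,0,0],[0,0,0],[0,0,0],[0,0,0],[0,0,0]]}'; python3 -m handwheel '{"claw":[0.5,0.5,0.5,0.5,0.5],"slide":[[0,0,0],[0,0,0],[0,0,0],[0,0,0],[0,0,0]],"delta_rot":[[0,0,0],[0,0,0],[0,0,0],[0,0,0],[0,0,0]]}'
```

```text
clock: 2.7
tcp_pos: [486.5, -206.2, 66.5]
tool_rot: [0.988, 0.152, 0.0, 0.0]
wrist_force: [-0.2, 0.2, -1.2]
width: 0.128
gripper_force: 48.2
clock: 3.32
tcp_pos: [486.3, -206.3, 66.4]
tool_rot: [0.988, 0.152, 0.0, 0.0]
wrist_force: [-2.3, 0.3, 3.0]
width: 0.119
gripper_force: 58.9
```

Grip holds at 59 N. Now the peel, turning about the far corner.

```bash
python3 -m handwheel '{"claw":[0.5,0.5,0.5,0.5,0.5],"slide":[[0.01,0,-0.16],[0.02,0,-0.32],[0.03,0,-0.48],[0.04,0,-0.65],[0.04,0,-0.65]],"delta_rot":[[0,-0.5,0],[0,-1,0],[0,-1.5,0],[0,-2,0],[0,-2,0]]}'; python3 -m handwheel '{"claw":[0.5,0.5,0.5,0.5,0.5],"slide":[[0.01,0,-0.16],[0.02,0,-0.32],[0.03,0,-0.48],[0.04,0,-0.65],[0.04,0,-0.65]],"delta_rot":[[0,-0.5,0],[0,-1,0],[0,-1.5,0],[0,-2,0],[0,-2,0]]}'
```

```text
clock: 3.95
tcp_pos: [485.8, -205.3, 72.8]
tool_rot: [0.988, 0.152, -0.018, 0.002]
wrist_force: [-5.8, 3.8, -0.3]
width: 0.123
gripper_force: 60.1
clock: 4.58
tcp_pos: [488.0, -204.4, 79.3]
tool_rot: [0.988, 0.153, -0.034, 0.004]
wrist_force: [0.5, 7.4, -5.7]
width: 0.121
gripper_force: 59.3
```

```bash
python3 -m handwheel '{"claw":[0.5,0.5,0.5,0.5,0.5],"slide":[[0.01,0,-0.16],[0.02,0,-0.32],[0.03,0,-0.48],[0.04,0,-0.65],[0.04,0,-0.65]],"delta_rot":[[0,-0.5,0],[0,-1,0],[0,-1.5,0],[0,-2,0],[0,-2,0]]}'; python3 -m handwheel '{"claw":[0.5,0.5,0.5,0.5,0.5],"slide":[[0.01,0,-0.16],[0.02,0,-0.32],[0.03,0,-0.48],[0.03,0,-0.48],[0.03,0,-0.48]],"delta_rot":[[0,-0.5,0],[0,-1,0],[0,-1.5,0],[0,-1.5,0],[0,-1.5,0]]}'
python3 - <<'E'
from plant import *
from h import *
s=observe();print(s["wrist_force"],s["torque"]);f=grab_frame("side");w=grab_frame("wrist")
cv2.imwrite("pics/p1.png",np.hstack([cv2.resize(f["img"][190:280,225:345],(480,360),interpolation=2),cv2.resize(w["img"][0:260,150:410],(320,360))]))
E
```

```text
clock: 5.2
tcp_pos: [489.3, -202.8, 85.1]
tool_rot: [0.987, 0.153, -0.051, 0.005]
wrist_force: [4.6, 12.4, -11.6]
width: 0.116
gripper_force: 59.8
clock: 5.82
tcp_pos: [490.3, -201.6, 89.3]
tool_rot: [0.986, 0.153, -0.063, 0.006]
wrist_force: [6.3, 18.1, -17.1]
width: 0.116
gripper_force: 60.3
[  6.25511409  18.13947655 -17.11375182] [ 3.49988253 -2.07850891 -0.27026293]
```

View pics/p1.png

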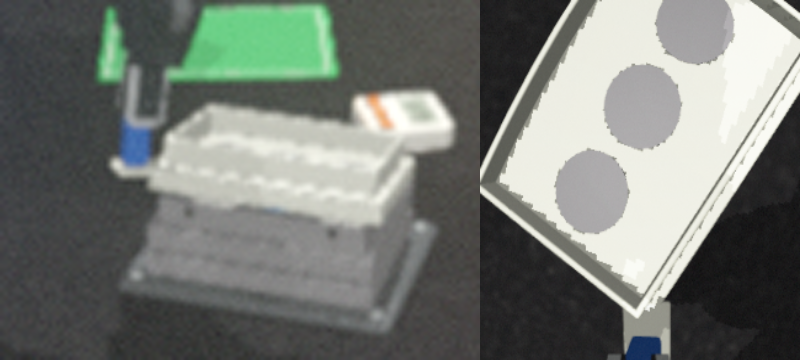

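The side view shows the lug end raised and the far end seated. However, the blue lug shows a long length below the fingertips, around crop (135,120–165), so it may have slipped. The side load, along tray +y, also suggests the far long wall is pressing. I'll check the numbers.

```bash
python3 - <<'E'
from plant import *
from h import *
s=observe();f=grab_frame("side");w=grab_frame("wrist");w["s"]=s;pickle.dump((f,w),open("p2.pkl","wb"))
print(s["tcp_pos"],s["wrist_force"],"TCP px",proj(f,s["tcp_pos"]))
R=Ro.from_quat(s["tool_rot"])
for d in (5.5,-11,-27):print("tool z",d,proj(f,s["tcp_pos"]+R.apply([0,0,d])))
b=(240,200,280,250);m=blob(f["img"],(95,120,40),(130,255,255),b);v,u=np.nonzero(m);print("blue rows",v.min()+200,v.max()+200,u.min()+240,u.max()+240)
g=pickle.load(open("side0.pkl","rb"));m=blob(g["img"],(95,120,40),(130,255,255),b);v,u=np.nonzero(m);print("blue rows start",v.min()+200,v.max()+200)
for z in(61,93):print(proj(g,np.array([485.5,-206.5,z])))
cv2.imwrite("pics/p2.png",cv2.resize(f["img"][195:255,235:335],(800,480),interpolation=0))
E
```

```text
[ 490.29790699 -201.56831735   89.26290237] [  6.49122842  17.27576392 -17.26875023] TCP px [259.20873791 227.83641593]
tool z 5.5 [259.00490334 229.90660759]
tool z -11 [259.61881966 223.67152963]
tool z -27 [260.22111192 217.55450831]
blue rows 222 230 255 262
blue rows start 226 239
[257.50726678 239.25115936]
[257.00588952 227.35438433]
```

View pics/p2.png

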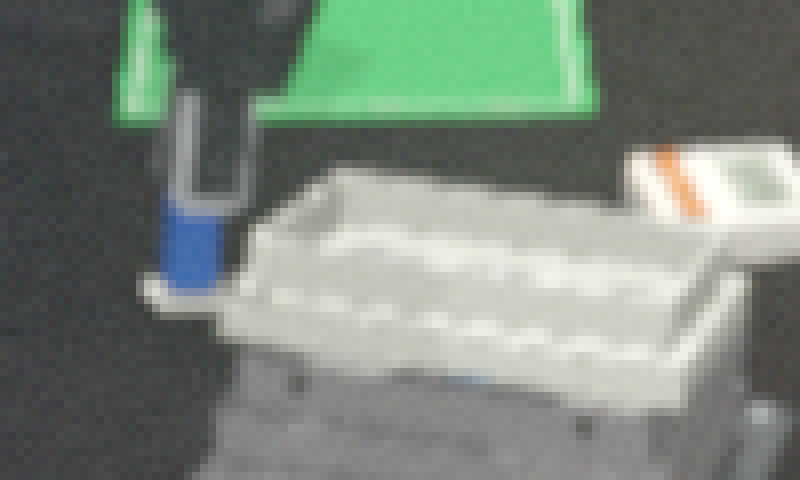

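The ear rose about 22 mm, as expected, so there is no slip. The side load runs exactly along tray +y, so the far long skirt is binding. I'll ease the tool that way.

```bash
python3 -m handwheel '{"claw":[0.5,0.5,0.5],"slide":[[0.1,-0.12,0],[0.2,-0.25,0],[0.2,-0.25,0]],"delta_rot":[[0,0,0],[0,0,0],[0,0,0]]}'; python3 -c "
from plant import *
print(observe()['torque'])"
```

```text
clock: 6.4
tcp_pos: [490.3, -200.6, 89.8]
tool_rot: [0.986, 0.153, -0.064, 0.008]
wrist_force: [0.1, 8.4, -9.6]
width: 0.118
gripper_force: 61.7
[ 1.44489461 -0.63528293 -0.05677445]
```

```bash
python3 -m handwheel '{"claw":[0.5,0.5,0.5],"slide":[[0.05,-0.1,0],[0.1,-0.22,0],[0.1,-0.22,0]],"delta_rot":[[0,0,0],[0,0,0],[0,0,0]]}'
```

```text
clock: 6.78
tcp_pos: [490.3, -199.8, 90.2]
tool_rot: [0.986, 0.152, -0.065, 0.01]
wrist_force: [-2.0, 3.3, -5.9]
width: 0.119
gripper_force: 62.4
```

```bash
python3 -m handwheel '{"claw":[0.5,0.5,0.5,0.5],"slide":[[-0.03,0,-0.2],[-0.05,0,-0.4],[-0.08,0,-0.6],[-0.08,0,-0.6]],"delta_rot":[[0,0,0],[0,0,0],[0,0,0],[0,0,0]]}';  python3 -c "
from plant import *
print(observe()['torque'])"
```

```text
clock: 7.28
tcp_pos: [491.5, -197.6, 95.3]
tool_rot: [0.986, 0.153, -0.063, 0.008]
wrist_force: [5.5, 14.0, -14.8]
width: 0.116
gripper_force: 61.3
[ 2.5864962  -1.72993775 -0.17243556]
```

The lateral load rises again with the lift. One composite look from all cameras will show where it binds.

```bash
python3 - <<'E'
from plant import *
from h import *
s=observe();f=grab_frame("side");w=grab_frame("wrist");t=grab_frame("top");w["s"]=s;pickle.dump((f,w,t),open("p3.pkl","wb"))
a=cv2.resize(f["img"][195:265,240:345],(450,300),interpolation=2);b=cv2.resize(t["img"][165:245,300:380],(350,300),interpolation=2)
c=cv2.resize(w["img"][0:240,120:440],(400,300));d=cv2.resize(w["img"][160:280,200:360],(400,300),interpolation=2)
cv2.imwrite("pics/p3.png",np.vstack([np.hstack([a,b]),np.hstack([c,d])]))
E
```

```text
(no output)
```

View pics/p3.png

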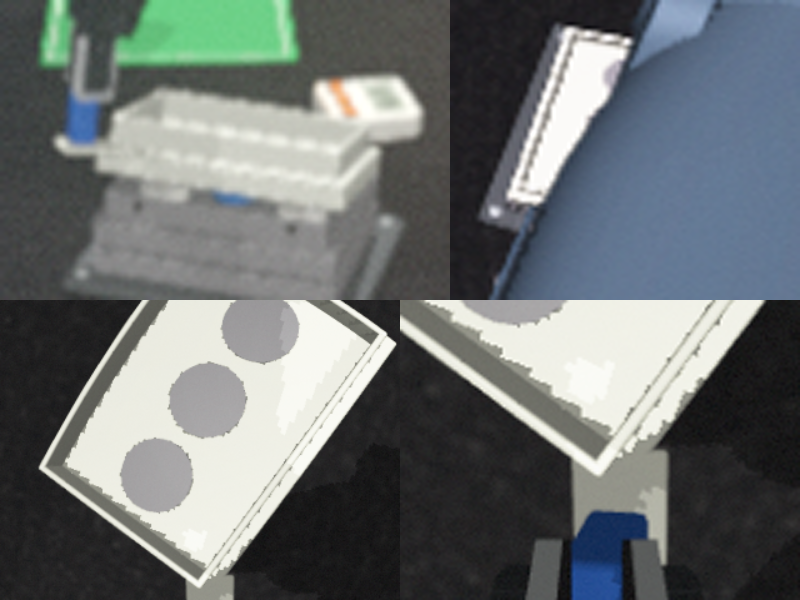

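The side view shows the holders still in place and the long near skirt clear along its whole length, so the far long side may still be hooked. I'll fit the tray's pose from the wrist view, using the level view w1 as calibration.

```bash
cat > fit.py <<'E'
from h import *
from scipy.optimize import least_squares
def wproj(f,X):
    s=f["s"];K=np.array(f["intrinsics"]);H=np.array(f["hand_eye"])
    p=Ro.from_quat(s["tool_rot"]).inv().apply(np.atleast_2d(X)-s["tcp_pos"])
    p=(p-H[:3,3])@H[:3,:3];r=np.hypot(p[:,0],p[:,1]);a=np.arctan2(r,p[:,2])
    return K[:2,2]+K[0,0]*(a/r)[:,None]*p[:,:2]
def model(a,b,d):  # B, lug corner, A (rim top), discs near..far
    return np.array([[-a,b,17.5],[-a,-b,17.5],[a,-b,17.5],[-d,0,1.5],[0,0,1.5],[d,0,1.5]])
R0=Ro.from_euler("z",-18.4,degrees=True)
f1=pickle.load(open("w1.pkl","rb"))
u1=np.array([[171,130],[267,190],[368,68],[238,133],[266,93.5],[295.5,55]])
r=least_squares(lambda q:(wproj(f1,Ro.from_euler("z",q[5],degrees=True).apply(model(*q[:3]))+[q[3],q[4],59.5])-u1).ravel(),[71,51,39,577,-178,-18.4])
q1=r.x
def fit(f,u,idx=range(6)):
    M=model(*q1[:3])[list(idx)]
    g=lambda q:(wproj(f,(Ro.from_rotvec(q[3:])*Ro.from_euler("z",q1[5],degrees=True)).apply(M)+q[:3])-u).ravel()
    r=least_squares(g,[q1[3],q1[4],70,0,0,0]);Rt=Ro.from_rotvec(r.x[3:])*Ro.from_euler("z",q1[5],degrees=True)
    C=Rt.apply([[-71,-51,-13.5],[-71,51,-13.5],[71,-51,-13.5],[71,51,-13.5],[0,0,0]])+r.x[:3]
    nom=Ro.from_euler("z",q1[5],degrees=True).apply([[-71,-51,-13.5],[-71,51,-13.5],[71,-51,-13.5],[71,51,-13.5],[0,0,0]])+[q1[3],q1[4],59.5]
    print("resid",r.fun.round(1),"\nshift lug,B,A,far,mid in tray axes\n",((C-nom)@Ro.from_euler("z",q1[5],degrees=True).as_matrix()).round(1))
    Rr=Rt.as_matrix();print("tray z axis",Rr[:,2].round(3),"mid",r.x[:3].round(1))
    # tray axes in tool frame
    print("in lug/tool frame rot(deg) vs initial",np.degrees((Ro.from_quat(f["s"]["tool_rot"]).inv()*Rt*(Ro.from_quat(f1["s"]["tool_rot"]).inv()*Ro.from_euler("z",q1[5],degrees=True)).inv()).as_rotvec()).round(1))
E
python3 - <<'E'
from fit import *
print(q1.round(1),r.fun.round(1))
_,w,_=pickle.load(open("p3.pkl","rb"))
fit(w,np.array([[153.6,133.6],[280,229.6],[436,32],[245.6,140],[285.6,80],[328,24]]))
E
```

```text
[  63.2   46.4   39.3  577.4 -179.   -18.7] [ 0.2 -3.4  0.1  4.  -3.2 -2.3  0.6  0.5  1.2  0.6  1.   0.8]
resid [ 0.  -1.9  1.   1.9 -1.4  0.9  0.7 -0.2 -0.2  1.3 -0.2 -2.2] 
shift lug,B,A,far,mid in tray axes
 [[ 3.7  0.4 20.4]
 [ 1.2 -3.3 -6.8]
 [ 3.1  7.2 31.5]
 [ 0.6  3.5  4.3]
 [ 1.   5.5 11.8]]
tray z axis [0.001 0.277 0.961] mid [ 580.1 -174.1   71.3]
in lug/tool frame rot(deg) vs initial [-15.6   2.   -1.2]
```

```bash
python3 - <<'E'
from fit import *
def tp(f,X):
    g=dict(f);g["s"]=dict(tool_rot=[0,0,0,1],tcp_pos=np.zeros(3));return wproj(g,X).round(1)
_,w,_=pickle.load(open("p3.pkl","rb"))
for z in(0,-6,-13,-19):print(z,"open50",tp(w,[[11,25,z],[11,-25,z]]).tolist(),"now",tp(w,[[11,5,z],[11,7,z],[11,-5,z]]).tolist())
E
```

```text
0 open50 [[323.8, 236.7], [232.1, 236.7]] now [[287.1, 236.8], [290.8, 236.8], [268.7, 236.8]]
-6 open50 [[325.2, 240.8], [230.6, 240.8]] now [[287.4, 241.0], [291.2, 241.0], [268.4, 241.0]]
-13 open50 [[327.1, 245.9], [228.7, 245.9]] now [[287.8, 246.2], [291.8, 246.2], [268.0, 246.2]]
-19 open50 [[328.8, 250.7], [227.0, 250.7]] now [[288.1, 251.0], [292.2, 251.0], [267.6, 251.0]]
```

The fit shows the tray rolled about its far long side, with corner B still hooked. Two cameras also show the fingertips about 18 mm above the nominal TCP, so I'm holding only the top of the lug. I'll lower it back, regrip deeper and peel again.

```bash
python3 - <<'E'
from plant import *
from h import *
print(slide(observe(),[486.3,-206.3,68],17.5))
E
```

```text
(array([-0.4 ,  0.68,  2.79]), array([-0.25,  7.32,  0.08]))
```

```bash
python3 -m handwheel '{"claw":[0.5,0.5,0.5,0.5,0.5],"slide":[[-0.05,0.08,0.5],[-0.1,0.16,1],[-0.15,0.24,1.5],[-0.2,0.32,2],[-0.2,0.32,2]],"delta_rot":[[0,1.4,0],[0,2.8,0],[0,4.1,0],[0,5.4,0],[0,5.4,0]]}'; python3 - <<'E'
from plant import *
from h import *
print(slide(observe(),[486.3,-206.3,68],17.5))
E
```

```text
clock: 8.05
tcp_pos: [486.4, -204.8, 76.7]
tool_rot: [0.988, 0.152, -0.018, 0.003]
wrist_force: [-1.8, -1.4, 1.6]
width: 0.112
gripper_force: 68.5
(array([-0.02,  0.14,  0.88]), array([ 0.01,  2.08, -0.05]))
```

```bash
python3 -m handwheel '{"claw":[0.5,0.5,0.5,0.5,0.5],"slide":[[0,0.05,0.2],[-0.01,0.1,0.4],[-0.02,0.14,0.6],[-0.02,0.14,0.75],[-0.02,0.14,0.75]],"delta_rot":[[0,0.5,0],[0,1,0],[0,1.5,0],[0,2.1,0],[0,2.1,0]]}'; python3 -m handwheel '{"claw":[2,4,5,5],"slide":[[0,0,0],[0,0,0],[0,0,0],[0,0,0]],"delta_rot":[[0,0,0],[0,0,0],[0,0,0],[0,0,0]]}'
python3 - <<'E'
from plant import *
from fit import *
s=observe();f=grab_frame("wrist");f["s"]=s;g=grab_frame("side");pickle.dump((f,g),open("p4.pkl","wb"))
cv2.imwrite("pics/p4.png",np.hstack([f["img"][0:300,130:430],cv2.resize(g["img"][195:265,240:345],(450,300),interpolation=2)]))
E
```

```text
clock: 8.68
tcp_pos: [485.5, -206.9, 69.8]
tool_rot: [0.988, 0.152, -0.001, 0.001]
wrist_force: [-9.2, -4.6, 7.4]
width: 0.113
gripper_force: 69.6
clock: 9.18
tcp_pos: [487.0, -205.8, 69.0]
tool_rot: [0.988, 0.152, 0.0, -0.0]
wrist_force: [-0.4, 0.3, -0.6]
width: 0.588
gripper_force: 0.0
```

View pics/p4.png

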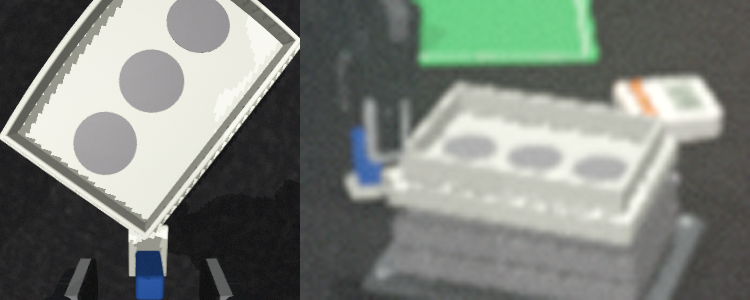

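The tray is back down, with the lug upright and centred between the fingers at crop x≈149. Now deeper in careful steps.

```bash
python3 -m handwheel '{"claw":[4,4,4,4],"slide":[[-0.1,0.03,0.4],[-0.1,0.03,0.7],[-0.1,0.03,1],[-0.1,0.03,1]],"delta_rot":[[0,0,0],[0,0,0],[0,0,0],[0,0,0]]}'; python3 -m handwheel '{"claw":[4,4,4],"slide":[[0,0,0.25],[0,0,0.5],[0,0,0.5]],"delta_rot":[[0,0,0],[0,0,0],[0,0,0]]}'
python3 -m handwheel '{"claw":[3,2,1,0.5,0.5],"slide":[[0,0,0],[0,0,0],[0,0,0],[0,0,0],[0,0,0]],"delta_rot":[[0,0,0],[0,0,0],[0,0,0],[0,0,0],[0,0,0]]}'
```

```text
clock: 9.78
tcp_pos: [485.8, -206.4, 58.8]
tool_rot: [0.988, 0.152, -0.0, -0.0]
wrist_force: [-0.7, -0.8, 0.0]
width: 0.467
gripper_force: 0.0
clock: 10.15
tcp_pos: [485.8, -206.4, 53.9]
tool_rot: [0.988, 0.152, -0.0, -0.0]
wrist_force: [-0.6, 0.1, 0.7]
width: 0.467
gripper_force: 0.0
clock: 10.78
tcp_pos: [485.9, -206.5, 54.1]
tool_rot: [0.988, 0.152, -0.0, -0.0]
wrist_force: [0.3, 0.0, 1.0]
width: 0.146
gripper_force: 59.4
```

```bash
python3 -m handwheel '{"claw":[0.5,0.5,0.5,0.5,0.5],"slide":[[0.01,0,-0.16],[0.02,0,-0.32],[0.03,0,-0.48],[0.04,0,-0.65],[0.04,0,-0.65]],"delta_rot":[[0.2,-0.5,0],[0.4,-1,0],[0.6,-1.5,0],[0.8,-2,0],[0.8,-2,0]]}'; python3 -m handwheel '{"claw":[0.5,0.5,0.5,0.5,0.5],"slide":[[0.01,0,-0.16],[0.02,0,-0.32],[0.03,0,-0.48],[0.04,0,-0.65],[0.04,0,-0.65]],"delta_rot":[[0.2,-0.5,0],[0.4,-1,0],[0.6,-1.5,0],[0.8,-2,0],[0.8,-2,0]]}'; python3 -c "
from plant import *
print(observe()['torque'])"
```

```text
clock: 11.4
tcp_pos: [486.7, -206.5, 60.6]
tool_rot: [0.988, 0.152, -0.018, -0.004]
wrist_force: [-0.5, 0.5, -1.3]
width: 0.148
gripper_force: 59.2
clock: 12.02
tcp_pos: [487.3, -206.3, 67.1]
tool_rot: [0.988, 0.152, -0.037, -0.009]
wrist_force: [1.2, 0.6, -0.9]
width: 0.142
gripper_force: 59.2
[-0.02937479  0.00097118  0.01711888]
```

```bash
python3 -m handwheel '{"claw":[0.5,0.5,0.5,0.5,0.5],"slide":[[0.01,0,-0.16],[0.02,0,-0.32],[0.03,0,-0.48],[0.04,0,-0.65],[0.04,0,-0.65]],"delta_rot":[[0,-0.5,0],[0,-1,0],[0,-1.5,0],[0,-2,0],[0,-2,0]]}'; python3 -m handwheel '{"claw":[0.5,0.5,0.5,0.5],"slide":[[0.01,0,-0.16],[0.02,0,-0.32],[0.03,0,-0.48],[0.03,0,-0.48]],"delta_rot":[[0,-0.5,0],[0,-1,0],[0,-1.5,0],[0,-1.5,0]]}'
python3 - <<'E'
from plant import *
from fit import *
s=observe();print(s["torque"]);f=grab_frame("wrist");f["s"]=s;g=grab_frame("side");pickle.dump((f,g),open("p5.pkl","wb"))
# grey discs in wrist image
def discs(f):
    hsv=cv2.cvtColor(f["img"],cv2.COLOR_BGR2HSV);m=cv2.inRange(f["img"][:260],(125,120,125),(190,180,185))
    m=cv2.morphologyEx(m,cv2.MORPH_OPEN,np.ones((5,5)));n,l,st,c=cv2.connectedComponentsWithStats(m)
    return [(st[i,4],c[i].round(1).tolist(),st[i,:4].tolist()) for i in range(1,n) if st[i,4]>500]
print(discs(f1));print(discs(f))
E
```

```text
clock: 12.65
tcp_pos: [488.1, -206.2, 73.6]
tool_rot: [0.987, 0.152, -0.054, -0.006]
wrist_force: [-0.1, 0.1, -0.8]
width: 0.142
gripper_force: 59.2
clock: 13.15
tcp_pos: [488.9, -206.1, 78.3]
tool_rot: [0.986, 0.152, -0.067, -0.004]
wrist_force: [-0.7, 0.4, -0.5]
width: 0.149
gripper_force: 59.2
[-0.02766757 -0.07796418 -0.04973159]
[(np.int32(1209), [295.3, 54.2], [276, 36, 40, 38]), (np.int32(1224), [266.1, 92.9], [247, 74, 39, 39]), (np.int32(1182), [237.5, 132.9], [219, 114, 38, 39])]
[(np.int32(794), [196.3, 48.6], [160, 0, 78, 100]), (np.int32(2542), [330.7, 19.0], [296, 0, 69, 44]), (np.int32(3801), [279.9, 75.1], [245, 42, 71, 68]), (np.int32(3658), [229.8, 143.4], [196, 110, 68, 68]), (np.int32(745), [279.7, 247.3], [257, 233, 42, 26])]
```

The force is now only the tray's weight, so all the beads are free while the far corner is still seated. Lifting clear.

```bash
python3 -m handwheel '{"claw":[0.5,0.5,0.5,0.5],"slide":[[-0.03,0,-0.2],[-0.06,0,-0.5],[-0.12,-0.02,-0.9],[-0.12,-0.02,-0.9]],"delta_rot":[[0,0,0],[0,0,0],[0,0,0],[0,0,0]]}'; python3 -m handwheel '{"claw":[0.5,0.5,0.5,0.5,0.5],"slide":[[-0.13,-0.02,-1],[-0.26,-0.05,-2],[-0.52,-0.1,-4],[-0.8,-0.15,-6],[-0.8,-0.15,-6]],"delta_rot":[[0,0,0],[0,0,0],[0,0,0],[0,0,0],[0,0,0]]}'
python3 - <<'E'
from plant import *
from fit import *
s=observe();print(s["torque"],s["joints"]);f=grab_frame("wrist");f["s"]=s;g=grab_frame("side");t=grab_frame("top");pickle.dump((f,g,t),open("p6.pkl","wb"))
m=cv2.inRange(f["img"][:200,180:400],(125,120,125),(190,180,185));m=cv2.morphologyEx(m,cv2.MORPH_OPEN,np.ones((5,5)));n,l,st,c=cv2.connectedComponentsWithStats(m)
print([(c[i]+[180,0]).round(1).tolist() for i in range(1,n) if st[i,4]>2000])
cv2.imwrite("pics/p6.png",np.hstack([cv2.resize(f["img"][0:300,130:430],(350,350)),cv2.resize(g["img"][160:265,210:345],(450,350),interpolation=2)]))
mat=np.array([528,186.5,0]);y=np.radians(17.5)
print(slide(s,[mat[0]-98*np.cos(y),mat[1]-98*np.sin(y),200],17.5))
E
```

```text
clock: 13.75
tcp_pos: [488.9, -206.2, 87.8]
tool_rot: [0.986, 0.152, -0.066, -0.004]
wrist_force: [-0.1, 1.3, -1.2]
width: 0.148
gripper_force: 59.2
clock: 14.38
tcp_pos: [489.7, -206.7, 149.6]
tool_rot: [0.986, 0.152, -0.065, -0.003]
wrist_force: [-0.0, 0.2, -0.9]
width: 0.147
gripper_force: 59.2
[-0.01718072 -0.06093396  0.03323306] [-0.36284586  0.36751537  0.01233204  1.33249999 -0.05902259  2.47591728]
[[330.7, 19.1], [279.9, 75.0], [229.8, 143.4]]
(array([  5.08, -36.47,  -4.78]), array([-1.49,  7.35,  0.05]))
```

View pics/p6.png

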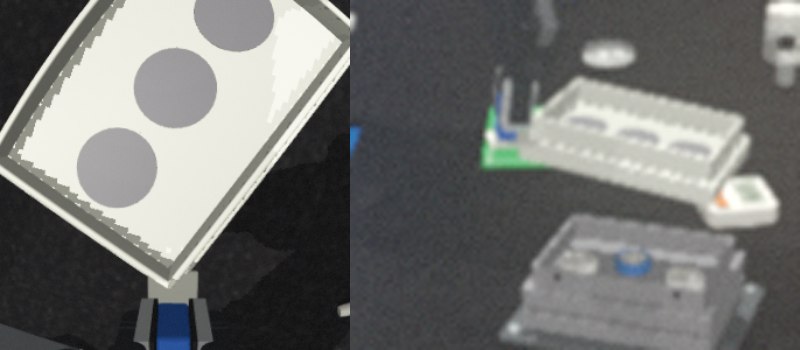

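The tray is clear, with the grip unchanged, and the three holders (white, blue, white) remain in the grey tray. Levelling and raising, then carrying.

```bash
python3 -m handwheel '{"claw":[0.5,0.5,0.5,0.5,0.5],"slide":[[-0.1,0,-1],[-0.3,-0.05,-2.2],[-0.5,-0.1,-3.8],[-0.65,-0.15,-5],[-0.65,-0.15,-5]],"delta_rot":[[-0.3,1.5,0],[-0.7,3.5,0],[-1.1,5.5,0],[-1.5,7.3,0],[-1.5,7.3,0]]}'; python3 - <<'E'
from plant import *
from fit import *
s=observe();y=np.radians(17.5)
print(slide(s,[528-98*np.cos(y),186.5-98*np.sin(y),200],17.5))
E
```

```text
clock: 15.15
tcp_pos: [488.7, -206.6, 200.2]
tool_rot: [0.988, 0.152, -0.0, 0.0]
wrist_force: [-0.8, 0.5, -0.2]
width: 0.151
gripper_force: 59.2
(array([ 5.780e+00, -3.631e+01,  1.000e-02]), array([0.01, 0.03, 0.01]))
```

```bash
python3 -m handwheel '{"claw":[0.5,0.5,0.5,0.5,0.5],"slide":[[0.2,-1.2,0],[0.6,-3.8,0],[1.1,-7,0],[1.6,-10.2,0],[2.1,-13.4,0]],"delta_rot":[[0,0,0],[0,0,0],[0,0,0],[0,0,0],[0,0,0]]}'; python3 -m handwheel '{"claw":[0.5,0.5,0.5,0.5,0.5],"slide":[[0.5,-3.2,0],[1.1,-6.4,0],[1.6,-9.6,0],[2.1,-12.8,0],[2.6,-16,0]],"delta_rot":[[0,0,0],[0,0,0],[0,0,0],[0,0,0],[0,0,0]]}'; python3 -m handwheel '{"claw":[0.5,0.5,0.5,0.5,0.5],"slide":[[0.5,-3,0],[0.9,-5.2,0],[1.05,-6.5,0],[1.08,-6.9,0],[1.08,-6.9,0]],"delta_rot":[[0,0,0],[0,0,0],[0,0,0],[0,0,0],[0,0,0]]}'; python3 -m handwheel '{"claw":[0.5,0.5],"slide":[[0,0,0],[0,0,0]],"delta_rot":[[0,0,0],[0,0,0]]}'
python3 - <<'E'
from plant import *
from fit import *
s=observe();y=np.radians(17.5);print(s["qd"])
print(slide(s,[528-98*np.cos(y),186.5-98*np.sin(y),200],17.5))
f=grab_frame("wrist");f["s"]=s;g=grab_frame("side");t=grab_frame("top")
m=cv2.inRange(f["img"][:200,180:400],(125,120,125),(190,180,185));m=cv2.morphologyEx(m,cv2.MORPH_OPEN,np.ones((5,5)));n,l,st,c=cv2.connectedComponentsWithStats(m)
D=[c[i]+[180,0] for i in range(1,n) if st[i,4]>2000];print(np.round(D,1))
for d in D:print(wray(f,d,207).round(1))
# level check: discs equally spaced? side view of tray rim
w=cv2.inRange(g["img"][120:230,215:345],(150,150,150),(255,255,255))
# other things: compare side with start outside the arm
d=cv2.absdiff(g["img"],pickle.load(open("side0.pkl","rb"))["img"]).max(2)
for nme,b in dict(marker=(220,300,262,350),petri=(276,168,300,184),timer=(310,210,342,230)).items():print(nme,d[b[1]:b[3],b[0]:b[2]].mean())
E
```

```text
clock: 15.78
tcp_pos: [467.6, -70.4, 197.7]
tool_rot: [0.988, 0.153, -0.003, -0.001]
wrist_force: [-0.1, 0.7, -1.4]
width: 0.149
gripper_force: 59.2
clock: 16.4
tcp_pos: [443.9, 89.8, 198.0]
tool_rot: [0.988, 0.153, -0.003, -0.001]
wrist_force: [0.7, -0.1, -0.2]
width: 0.151
gripper_force: 59.2
clock: 17.02
tcp_pos: [437.4, 147.4, 198.6]
tool_rot: [0.987, 0.159, -0.003, -0.005]
wrist_force: [-0.0, 0.7, -0.4]
width: 0.142
gripper_force: 59.2
clock: 17.27
tcp_pos: [437.5, 147.4, 198.8]
tool_rot: [0.987, 0.159, -0.003, -0.005]
wrist_force: [0.2, 0.3, 0.3]
width: 0.148
gripper_force: 59.2
[ 2.84170694e-03 -7.39079208e-06 -2.32997891e-04  4.75554791e-04
 -3.82570589e-05 -4.54776966e-04]
(array([ 0.02, -1.01, -0.11]), array([-0.58,  0.21,  0.75]))
[[330.7  19. ]
 [279.9  75.1]
 [229.8 143.5]]
[562.6 162.1 207. ]
[527.7 176.  207. ]
[489.1 188.7 207. ]
marker 5.763333333333334
petri 7.825520833333333
timer 24.8828125
```

Joint 6 hit its range at the end, so I'll turn the tool yaw to about 30° and recentre.

```bash
python3 -m handwheel '{"claw":[0.5,0.5,0.5,0.5,0.5],"slide":[[0.05,0.3,0],[0.1,0.6,0],[0.2,0.9,0],[0.2,1.1,0],[0.2,1.1,0]],"delta_rot":[[0,0,-3],[0,0,-6],[0,0,-9],[0,0,-11.5],[0,0,-11.5]]}'
python3 - <<'E'
from plant import *
from fit import *
s=observe();y=np.radians(30);print(s["joints"])
print(slide(s,[528-98*np.cos(y),186.5-98*np.sin(y),200],30))
E
```

```text
clock: 18.05
tcp_pos: [442.8, 137.9, 198.7]
tool_rot: [0.966, 0.257, -0.002, -0.005]
wrist_force: [-0.3, -0.6, -0.9]
width: 0.147
gripper_force: 59.2
[ 0.29464792  0.14000433 -0.16233771  1.27220363  0.0100721   2.91661433]
(array([ 0.01,  0.05, -0.13]), array([-0.61,  0.08, -0.23]))
```

Centred. I'll take out the 0.6° roll, let it settle, and check the tray and bystanders numerically.

```bash
python3 -m handwheel '{"claw":[0.5,0.5,0.5,0.5],"slide":[[0,0.04,-0.1],[0,0.04,-0.1],[0,0.04,-0.1],[0,0.04,-0.1]],"delta_rot":[[-0.6,0,0],[-0.6,0,0],[-0.6,0,0],[-0.6,0,0]]}'
python3 - <<'E'
from plant import *
from fit import *
s=observe();print(np.round(s["qd"],4))
f=grab_frame("wrist");f["s"]=s;g=grab_frame("side");t=grab_frame("top")
m=cv2.inRange(f["img"][:200,180:400],(125,120,125),(190,180,185));m=cv2.morphologyEx(m,cv2.MORPH_OPEN,np.ones((5,5)));n,l,st,c=cv2.connectedComponentsWithStats(m)
D=[c[i]+[180,0] for i in range(1,n) if st[i,4]>2000]
for d in D:print(wray(f,d,207).round(1))
g0=pickle.load(open("side0.pkl","rb"))["img"];t0=pickle.load(open("top0.pkl","rb"))["img"]
def cw(im,b):
    m=cv2.inRange(im[b[1]:b[3],b[0]:b[2]],(140,140,140),(255,255,255));v,u=np.nonzero(m);return len(u),(u.mean()+b[0]).round(1),(v.mean()+b[1]).round(1)
for nme,a,b,bx in(("timer top",t0,t["img"],(258,158,290,190)),("petri top",t0,t["img"],(125,195,155,225)),("marker top",t0,t["img"],(405,222,455,256))):print(nme,cw(a,bx),cw(b,bx))
E
```

```text
clock: 18.55
tcp_pos: [443.0, 137.7, 199.7]
tool_rot: [0.966, 0.257, -0.001, 0.0]
wrist_force: [0.1, -0.5, -1.3]
width: 0.15
gripper_force: 59.2
[-0.003  -0.      0.      0.     -0.0008 -0.0011]
[563.  177.2 207. ]
[525.6 183.8 207. ]
[485.  188.5 207. ]
timer top (379, np.float64(273.1), np.float64(173.2)) (381, np.float64(273.1), np.float64(173.2))
petri top (250, np.float64(140.3), np.float64(209.8)) (255, np.float64(144.1), np.float64(205.0))
marker top (132, np.float64(422.4), np.float64(243.5)) (134, np.float64(422.3), np.float64(243.5))
```

```bash
python3 - <<'E'
from plant import *
from fit import *
s=observe();f=grab_frame("wrist");f["s"]=s;g=grab_frame("side");t=grab_frame("top")
# level via disc ellipses only: 2 full discs' contours, radius from w1
def conts(f):
    m=cv2.inRange(f["img"][:200,180:400],(125,120,125),(190,180,185));m=cv2.morphologyEx(m,cv2.MORPH_OPEN,np.ones((5,5)))
    return [c[:,0]+[180,0] for c in cv2.findContours(m,0,1)[0] if cv2.contourArea(c)>900 and c[:,0,1].min()>2]
def res(q,f,cs,rad,cen):
    # plane: z = z0 + gx x + gy y ; discs are circles of radius rad, centres free
    z0,gx,gy=q[:3];out=[]
    K=np.array(f["intrinsics"]);o=wray(f,[0,0],1e9);
    for i,c in enumerate(cs):
        P=[]
        for p in c:
            a,b=wray(f,p,0),wray(f,p,200);d=b-a
            k=(z0+gx*(a[0]-cen[0])+gy*(a[1]-cen[1])-a[2])/(d[2]-gx*d[0]-gy*d[1]);P.append(a+k*d)
        P=np.array(P);x=P-np.r_[q[3+2*i:5+2*i],z0+gx*(q[3+2*i]-cen[0])+gy*(q[4+2*i]-cen[1])]
        out.append(np.linalg.norm(x,axis=1)-rad)
    return np.concatenate(out)
cs1=conts(f1);cen1=[577,-178]
x0=[61,0,0]+sum([list(wray(f1,c.mean(0),61)[:2]) for c in cs1],[])
r1=least_squares(lambda q:res(np.r_[61,0,0,q[:-1]],f1,cs1,q[-1],cen1),x0[3:]+[14]);rad=r1.x[-1];print("rad",rad,len(cs1))
cs=conts(f);cen=[528,186];x0=[207,0,0]+sum([list(wray(f,c.mean(0),207)[:2]) for c in cs],[])
r=least_squares(lambda q:np.r_[res(q,f,cs,rad,cen),(np.hypot(q[3]-q[5],q[4]-q[6])-39.3)*5],x0);print(len(cs),r.x.round(3),np.degrees(r.x[1:3]),np.abs(r.fun).max())
try: fit(f,np.array([[274,244],[430,34],[229.8,143.4],[279.9,75]]),[1,2,3,4])
except Exception as e:print(e)
for nm,b in dict(petri=(276,168,300,184)).items():
    a=pickle.load(open("side0.pkl","rb"))["img"][b[1]:b[3],b[0]:b[2]];h=cv2.matchTemplate(g["img"][b[1]-8:b[3]+8,b[0]-8:b[2]+8],a,5);print(nm,cv2.minMaxLoc(h)[1::2])
cv2.imwrite("pics/end.png",np.hstack([cv2.resize(g["img"][90:270,200:350],(400,480)),cv2.resize(t["img"][130:260,100:260],(400,480))]))
E
```

```text
rad 15.582472177407144 3
3 [ 2.53265e+02  1.00000e-03 -1.02600e+00  4.90447e+02  1.86095e+02
  5.17024e+02  1.64336e+02  5.20045e+02  1.82199e+02] [ 4.06678659e-02 -5.87888106e+01] 24.762246847184386
resid [ -51.7  -83.6 -172.4   44.9  -32.7  -11.2  -72.3   31.6] 
shift lug,B,A,far,mid in tray axes
 [[-220.9  373.2 -169.2]
 [-258.2  357.3 -129.4]
 [-234.   432.3 -176.2]
 [-271.3  416.4 -136.4]
 [-243.3  390.3 -153.9]]
tray z axis [ 0.086 -0.384  0.919] mid [471.7 268.6 -94.4]
in lug/tool frame rot(deg) vs initial [ 21.3   9.2 -11.7]
petri (0.9973094463348389, (8, 8))
```

View pics/end.png

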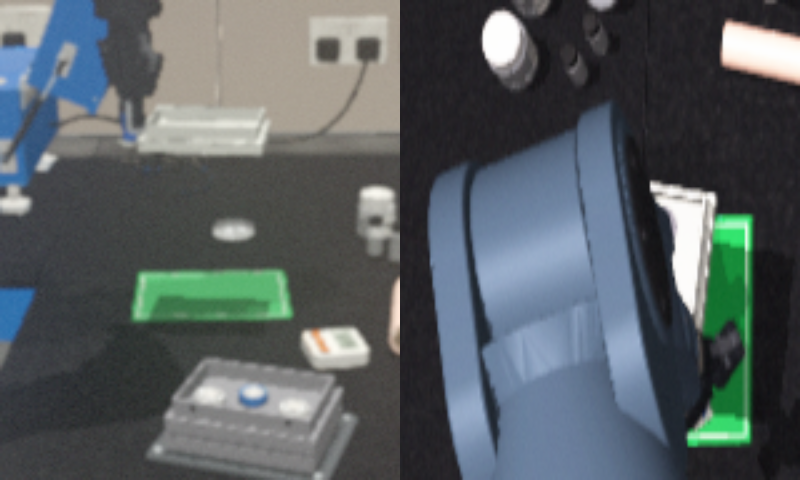

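The last picture shows the tray held about level over the mat, with the holders, timer and dish undisturbed. Handing in.

```bash
python3 -c "
from plant import *
print(close_job())"
```

```text
the job is handed in; nothing more can be done
None
```

The tray was peeled off lug corner first and is held still and about level (within about 2° by eye), with its middle within a few mm of the mat's and its lowest edge about 19 cm up; a first, too-shallow grip let it roll in the fingers, so I lowered it and regripped before the clean peel, and the holders, timer, marker and dish show no movement in the images.

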